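Put the dry breakfast board away in the plate rack

ROBOT

A 6-joint arm with a two-finger parallel gripper is mounted at the origin on a cart in front of the work surface, level with it; the furniture and walls round the work are solid. World frame = base frame: x ahead of the robot, y to its left, z up, the work surface at z = 0. Lengths are in m, angles in rad, forces in N, time in s.
With the tool pointing down it reaches from about 0.3 to 0.825 m from the base axis. Payload 5.4 kg.
Tool frame: the origin (TCP) lies at the very end of the fingers, on their centre line; the grasp point (between the pads) lies 19 mm behind it; z points along the fingers, x is the direction in which the jaws open and shut, and the axes are right-handed (so a half turn about z gives the same grasp; the last joint's range is limited). The gripper opens to 92 mm and grips with 3 to 60 N. Pads are 20 mm wide; open, the fingers measure 128 mm over their backs; the gripper's body (75 mm by 189 mm) begins 69 mm behind the grasp point.
Start: joints at [1.106, 0.158, 1.597, -0, 1.386, -0.21], TCP at [0.145, 0.556, 0.215] pointing down, gripper open.
Joint ranges: [-2.91, 2.91], [-0.94, 2.29], [0.18, 2.7], [-1.29, 4.43], [0.17, 2.64], [-3, 3]. Speed limits (rad/s): [2.57, 2.57, 3.14, 3.14, 3.14, 3.14].

INTERFACE

Orientations are given as a rotation vector (axis times angle).
In Python, from workcell import bot gives the robot as it stands. Calls block until the motion is done:
- bot.goto(position, orientation): joint-space move of the TCP to a pose.
- bot.line_to(position, rot=None, max_speed=0.15): straight line of the TCP; rot=None keeps the orientation; max_speed is the mean speed in m/s.
- bot.set_joints(angles): joint-space move.
- bot.set_gripper(opening, newtons=None): opening from 0.0 (shut) to 1.0 (fully open); newtons is the grip in N (None keeps the last); returns when the fingers have stopped.
- bot.hold(seconds).
- bot.inverse_kinematics(position, orientation): joint angles nearest the present ones, or None.
- bot.read_camera(name): name is "scene" or "top" or "wrist"; returns a dict with "pixels" (420x560x3 uint8, blue, green, red), "fx", "fy", "cx", "cy" (pixels), "R" (3x3) and "t" (3): a world point X has camera coordinates R X + t. Camera axes: x right, y down, z forward; pixel columns grow to the right and rows downward; lengths in m; the calibration is good to about 2 mm. A picture is of the moment at which its call begins. There is no depth.
A pose or a line that the arm cannot do raises bot.MotionError and nothing moves.
- bot.job_done(): hands the job in, once; it reports no verdict.
Readings, each from a call of its own:
- bot.current_clock(): time.
- bot.current_joints(): joint angles.
- bot.current_joint_vel(): joint speeds.
- bot.current_effort(): joint torques, N m.
- bot.current_ee_pos(): TCP position.
- bot.current_tool_rot(): TCP orientation.
- bot.current_contact_force(): force on the tool from outside, world axes, zero at the start.
- bot.current_ft_torque(): the same for the moment, N m.
- bot.current_opening(): opening from 0.0 (shut) to 1.0 (fully open).
Only numpy, scipy, OpenCV 4.12 (cv2) and the standard library are available. Lean on these libraries where they do the work, as an engineer would, in place of code of your own. Each camera call takes 0.05 s, during which the arm holds its last target. There are 200 camera calls.

TASK

Take the taller of the two wooden boards out of the white drying stand and stand it upright on its short edge in the wooden plate rack, in the free slot right beside the round board, resting roughly centred on both rails. Set it down in the slot and let go, rather than dropping it in, and leave the round board and the shorter board in their slots.

Things in the scene. Friction and masses are not known exactly. Their poses are not given: they have to be found in the camera images.
- tall_board_center (a point): centre (half-way up) of the tall board: light wood, 120 wide (x), 18 thick (y), 180 high (z, up), 0.27 kg, loose, upright in one of two slots of the white drying stand (140x130 mm, floor 10 mm above the worktop, wire hoops 65 mm high, slots along x, 34 mm wide). Pinch its thickness (along y) about 62 mm above this point, above its neighbours; its top edge is at 90 mm.
- rack: wooden rack, fixed; origin under its centre, on the worktop. Rails along y at x = +-35 mm, tops at z 14. Pairs of 12 mm dowels, tops at z 89, at y = -88, -44, 0, 44, 88 part four slots 32 mm wide, along x, middles at y = -66, -22, 22, 66. End slots hold the round board and a square one (110x18x110); the inner two are free. The tall board, seated on the rails, has its centre at z 104.
- round_board_center (a point): centre of the round board: a light wooden disc, 120 mm in diameter, 18 thick (along its y), standing on edge in one of the two end slots of the rack (rack y = -66 or +66 mm, either end), its top 127 mm above the worktop; loose, leave it there
- short_board_center (a point): centre (half-way up) of the shorter board in the other slot of the drying stand, 40 mm beside the tall one: same wood, 120 wide, 18 thick, 110 high; its top is 120 mm above the worktop; loose, leave it there

How it is judged:
By the outcome, as a careful person would: the job done as asked, in the order asked, and still so for the second after the job is handed in, with the robot touching nothing.
It also fails if it takes over 38 s, if anything falls off the work surface, if the arm or the gripper's body presses on something with over 40 N, if the wrist force passes 120 N, or if a joint passes its speed limit or range.

## Working session

There is one attempt and no reset: what is moved stays moved. The work goes in short steps, each a Python script; the robot and the scene stay as the last script left them, time stands still between calls to the robot, and variables do not carry over. Pictures are saved under pics/ and viewed, on a budget of 10 in all, crops included, one or two more only if the job needs it, and the job is handed in when it is done.

```bash
mkdir -p pics; python3 - <<'E'
from workcell import bot
import cv2,numpy as np,pickle
d={}
for n in("scene","top"):
    c=bot.read_camera(n);d[n]=c;cv2.imwrite(f"pics/{n}0.png",c["pixels"])
    print(n,c["fx"],c["cx"],c["cy"],np.round(c["R"],3).tolist(),np.round(c["t"],3))
pickle.dump(d,open("c0.pkl","wb"));print(bot.current_clock(),bot.current_tool_rot())
E
```

```text
scene 402.623389069708 282.7940986082673 216.77441528445078 [[0.843, -0.537, -0.006], [-0.293, -0.451, -0.843], [0.45, 0.713, -0.537]] [-0.387  0.219  0.735]
top 400.008882390032 282.565779434245 214.43353195752528 [[-0.009, -1.0, 0.001], [-0.99, 0.009, -0.141], [0.141, -0.002, -0.99]] [-0.006  0.488  0.952]
0.1 [ 2.48507369e+00  1.92076520e+00 -2.40739050e-03]
```

View pics/scene0.png

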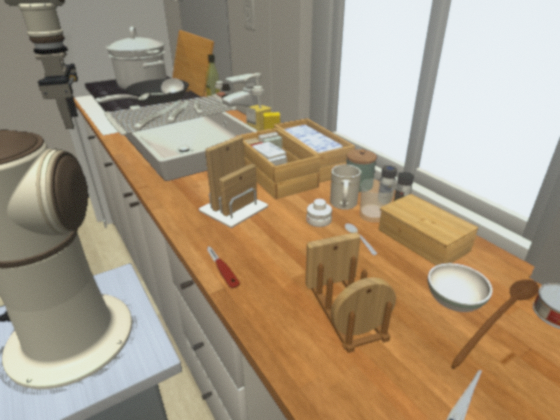

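View pics/top0.png

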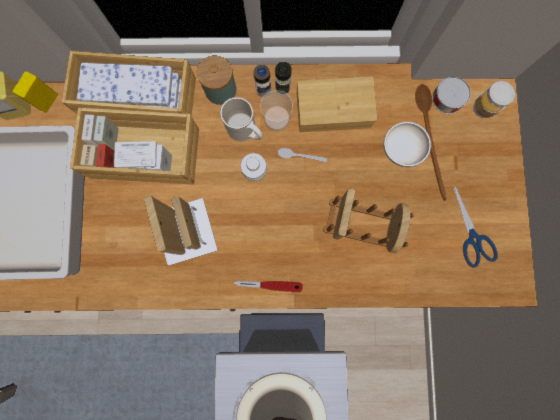

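The scene view shows the tall board at about (226,175) in the white stand and the short one at (238,192). The rack has the square board at (333,262) and the round one at (363,308). In the top view the stand is near (185,230) and the rack near (370,220), with the round board at the right (-y) end, (398,228). I'll enlarge both for the corner pixels.

```bash
python3 - <<'E'
import cv2,pickle,numpy as np
d=pickle.load(open("c0.pkl","rb"))
def crop(n,x,y,w,h,s):
    i=cv2.resize(d[n]["pixels"][y:y+h,x:x+w],None,fx=s,fy=s,interpolation=cv2.INTER_CUBIC)
    for k in range(0,w,10):
        cv2.putText(i,str(x+k),(k*s,8),0,.3,(0,0,255)); cv2.line(i,(k*s,10),(k*s,14),(0,0,255))
    for k in range(0,h,10):
        cv2.putText(i,str(y+k),(0,k*s+4),0,.3,(255,0,0)); cv2.line(i,(20,k*s),(24,k*s),(255,0,0))
    return i
cv2.imwrite("pics/a.png",np.hstack([crop("top",140,185,85,85,4),crop("top",320,180,100,85,4)]))
cv2.imwrite("pics/b.png",np.hstack([crop("scene",195,125,80,125,4),crop("scene",300,225,105,125,4)]))
E
```

```text
(no output)
```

View pics/a.png

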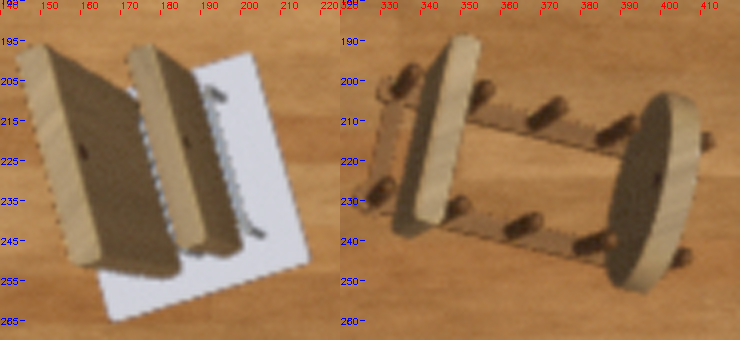

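View pics/b.png

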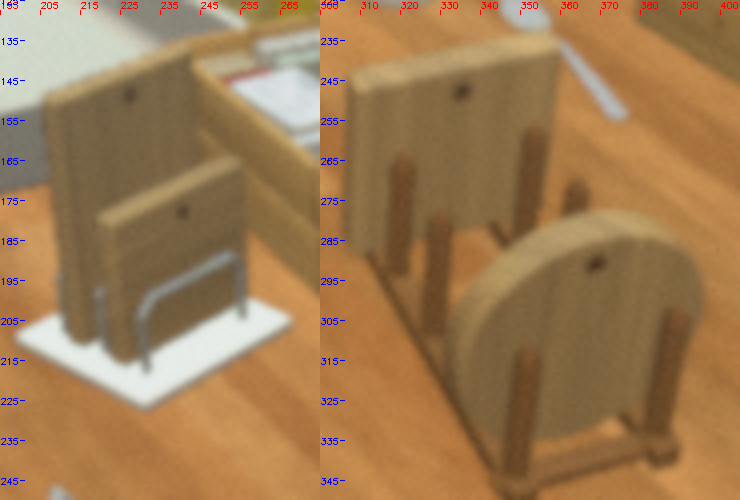

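The top crop shows the tall board's top face from (149,197) to (162,251) and the short board's to its right. The rack's dowel tops form two rows, from (338,202) to (412,220) and from (332,231) to (406,249). The free slot beside the round board lies between the third and fourth dowel pairs. The scene crop agrees with this. Next I'll compute positions.

```bash
cat >h.py <<'E'
import cv2,pickle,numpy as np
def ray(c,uv,z):
    uv=np.atleast_2d(np.array(uv,float));R=np.array(c["R"]);t=np.array(c["t"])
    d=np.c_[(uv[:,0]-c["cx"])/c["fx"],(uv[:,1]-c["cy"])/c["fy"],np.ones(len(uv))]@R
    C=-R.T@t
    return C+d*((z-C[2])/d[:,2])[:,None]
def proj(c,X):
    p=np.atleast_2d(X)@np.array(c["R"]).T+np.array(c["t"])
    return np.c_[c["fx"]*p[:,0]/p[:,2]+c["cx"],c["fy"]*p[:,1]/p[:,2]+c["cy"]]
def topface(c,box,z,thr):
    x,y,w,h=box
    g=cv2.cvtColor(c["pixels"],cv2.COLOR_BGR2HSV)[y:y+h,x:x+w]
    m=((g[...,2]>thr)&(g[...,1]>60)&(g[...,1]<125)).astype(np.uint8)
    n,l,s,_=cv2.connectedComponentsWithStats(m)
    k=1+np.argmax(s[1:,4]);v,u=np.nonzero(l==k)
    P=ray(c,np.c_[u+x,v+y],z)
    r=cv2.minAreaRect((P[:,:2]*1000).astype(np.float32))
    ctr=P[:,:2].mean(0);C=np.cov((P[:,:2]-ctr).T);w,V=np.linalg.eigh(C);a=V[:,1];a=a*np.sign(a[0])
    return ctr,np.degrees(np.arctan2(a[1],a[0])),np.sqrt(12*w)*1000,r,(l==k)
E
python3 - <<'E'
from h import *
d=pickle.load(open("c0.pkl","rb"));T=d["top"];S=d["scene"]
g=cv2.cvtColor(T["pixels"],cv2.COLOR_BGR2HSV)
for p in((154,222),(170,230),(182,222),(347,215),(380,222),(186,258),(400,235)):print(p,g[p[1],p[0]])
for n,b,z in(("tall",(140,185,45,90),.19),("short",(169,190,35,65),.12),("square",(330,185,30,55),.124)):
    for thr in(120,140):
        try:
            r=topface(T,b,z,thr);print(n,thr,r[0].round(4),r[1].round(2),r[2].round(1),r[3])
        except Exception as e:print(n,e)
up=np.array([(412,70),(487,92),(562,105),(630,122),(708,140)]);lo=np.array([(388,185),(463,203),(536,220),(607,238),(685,255)])
uv=np.r_[up,lo]/4.+[320-85,180];
W=ray(T,uv,.089)[:,:2]
M=np.array([(35,y) for y in(88,44,0,-44,-88)]+[(-35,y) for y in(88,44,0,-44,-88)])/1000
def fit(M,W):
    mc,wc=M.mean(0),W.mean(0);H=(M-mc).T@(W-wc);a=np.arctan2(H[0,1]-H[1,0],H[0,0]+H[1,1])
    R=np.array([[np.cos(a),-np.sin(a)],[np.sin(a),np.cos(a)]]);return wc-R@mc,a,R
o,a,R=fit(M,W);print("rack",o,np.degrees(a));print(((M@R.T+o-W)*1000).round(1).tolist())
G=R@[0,-.022]+o;print("slot",G)
# reproject dowel tops into scene
print(proj(S,np.c_[M@R.T+o,np.full(10,.089)]).round(1).tolist())
E
```

```text
(154, 222) [ 18  88 177]
(170, 230) [ 16 120  98]
(182, 222) [ 17  88 166]
(347, 215) [ 18  86 169]
(380, 222) [ 16 135 187]
(186, 258) [120  10 214]
(400, 235) [ 17  89 166]
tall 120 [0.449 0.255] 16.64 [ 17.2 117.6] ((449.2958068847656, 255.12747192382812), (118.76093292236328, 17.420156478881836), 16.714313507080078)
tall 140 [0.4492 0.2555] 16.59 [ 16.5 117.1] ((449.4746398925781, 255.57974243164062), (118.17121887207031, 16.56660270690918), 16.535587310791016)
short 120 [0.4624 0.2176] 16.97 [ 17.4 117.9] ((461.7828674316406, 221.0646514892578), (117.85506439208984, 25.206472396850586), 16.127782821655273)
short 140 [0.4627 0.2181] 16.9 [ 16.4 117.2] ((462.26885986328125, 220.38108825683594), (117.15362548828125, 21.18280029296875), 17.12654685974121)
square 120 [ 0.4797 -0.1534] -13.81 [ 17.  107.4] ((479.75067138671875, -153.53265380859375), (17.58403778076172, 108.20994567871094), 76.37132263183594)
square 140 [ 0.4796 -0.1534] -13.94 [ 16.6 107.4] ((479.9625549316406, -153.7965850830078), (17.397558212280273, 107.72187042236328), 75.9429931640625)
rack [ 0.46333377 -0.21761601] -13.902511722514703
[[-0.3, -0.2], [2.6, 0.5], [0.1, 1.3], [-0.1, -2.1], [0.4, 0.1], [-0.6, 0.7], [-0.3, 1.2], [-0.6, 0.3], [-0.4, -1.8], [-0.8, -0.0]]
slot [ 0.45804781 -0.23897154]
[[344.3, 243.8], [354.2, 256.4], [365.1, 270.3], [377.0, 285.5], [390.2, 302.3], [312.4, 250.6], [321.1, 263.9], [330.7, 278.4], [341.2, 294.5], [352.8, 312.2]]
```

Dowel reprojections match the scene view to about 1–2 px, and the square board sits where the rack fit predicts. Now I'll grasp and lift.

```bash
cat >>h.py <<'E'
from scipy.spatial.transform import Rotation as Ro
def rot(deg):
    b=np.radians(deg);x=np.array([np.cos(b),np.sin(b),0]);z=np.array([0,0,-1.]);return Ro.from_matrix(np.c_[x,np.cross(z,x),z]).as_rotvec()
E
python3 - <<'E'
from h import *
from workcell import bot
best=None
for o in(0,180):
    q1=bot.inverse_kinematics([.449,.2553,.31],rot(106.6+o));q2=bot.inverse_kinematics([.458,-.239,.31],rot(76.1+o))
    if q1 is not None and q2 is not None:
        print(o,np.round(q1,2),np.round(q2,2))
        s=max(abs(q1[5]),abs(q2[5]))
        if best is None or s<best[0]:best=(s,o)
o=best[1];open("o.txt","w").write(str(o))
bot.line_to([.145,.556,.31],max_speed=.2)
bot.goto([.449,.2553,.29],rot(106.6+o));print(bot.current_clock(),bot.current_ee_pos())
bot.line_to([.449,.2553,.143],max_speed=.12)
print(bot.current_contact_force())
bot.set_gripper(0.0,25);print(bot.current_opening()*92,bot.current_contact_force(),bot.current_clock())
bot.line_to([.449,.2553,.32],max_speed=.12)
print(bot.current_opening()*92,bot.current_contact_force(),bot.current_clock())
c=bot.read_camera("scene");cv2.imwrite("pics/lift.png",c["pixels"])
E
```

```text
0 [ 0.28 -0.04  1.62 -0.    1.56 -1.58] [-0.72 -0.04  1.62 -0.    1.56 -2.04]
180 [ 0.28 -0.04  1.62 -0.    1.56  1.56] [-0.72 -0.04  1.62 -0.    1.56  1.1 ]
2.3 [0.44851219 0.25576382 0.28948694]
[-0.42114414  0.58272019  0.2053146 ]
17.43177242723159 [-0.28077208  0.69650874  0.60242744] 4.7833
17.992662365912306 [-0.59656087  0.27958697 -2.22449627] 6.4083
```

View pics/lift.png

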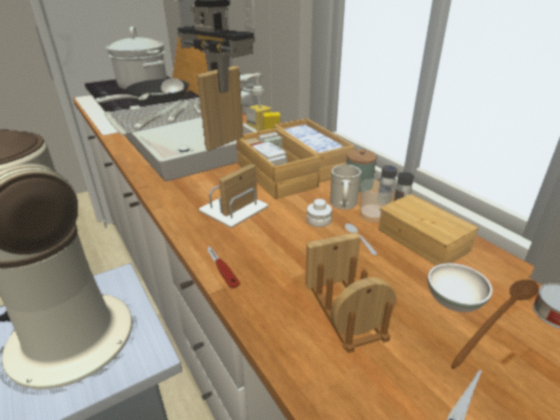

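The board is held (opening about 18 mm, and the force shows its weight). It hangs at (221,108), and the short board is still in the stand. Next I'll carry it over the rack and compare it with the predicted corners.

```bash
python3 - <<'E'
from h import *
from workcell import bot
o=int(open("o.txt").read())
bot.goto([.458,-.239,.32],rot(76.1+o));print(bot.current_clock(),bot.current_ee_pos(),bot.current_opening()*92)
bot.line_to([.458,-.239,.27],max_speed=.12)
bot.hold(.2)
p=np.array(bot.current_ee_pos());print(p,bot.current_contact_force())
th=np.radians(-13.9);R=np.array([[np.cos(th),-np.sin(th)],[np.sin(th),np.cos(th)]])
out=[]
for n,box in(("scene",(300,170,130,190)),("top",(320,160,130,130))):
    c=bot.read_camera(n);i=cv2.resize(c["pixels"],None,fx=3,fy=3,interpolation=cv2.INTER_CUBIC)
    X=[[*(R@[x,y]+p[:2]),p[2]+z] for z in(-.133,.047) for x in(-.06,.06) for y in(-.009,.009)]
    for u,v in proj(c,X):cv2.circle(i,(int(u*3+1),int(v*3+1)),2,(0,0,255),-1)
    x,y,w,h=[3*k for k in box];out.append(i[y:y+h,x:x+w])
H=max(k.shape[0] for k in out);out=[cv2.copyMakeBorder(k,0,H-k.shape[0],0,0,0) for k in out]
cv2.imwrite("pics/over.png",np.hstack(out))
E
```

```text
8.2583 [ 0.45837372 -0.23818981  0.32003801] 17.933724751382908
[ 0.45850496 -0.23937156  0.27117962] [ 0.54573688 -0.04824321 -1.70636395]
```

View pics/over.png

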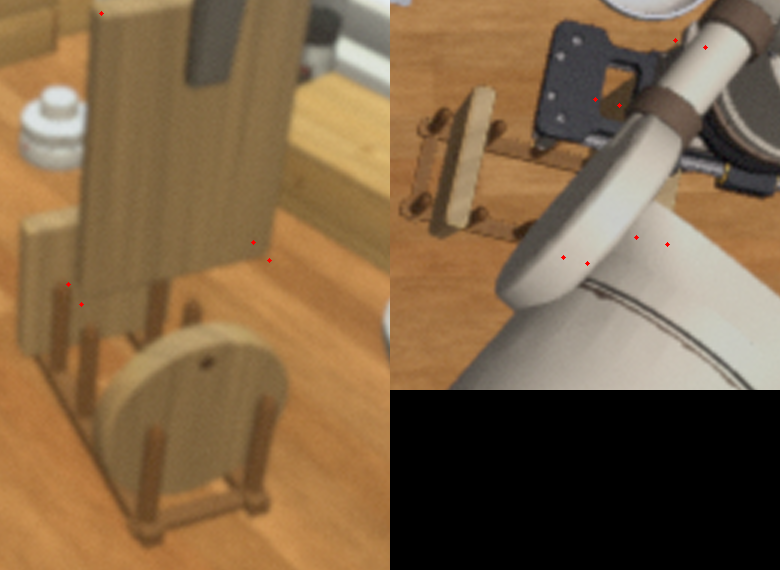

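The predicted corners (red) lie within about 1–2 px of the board's bottom corners, so it is aligned to within a few mm. Next I'll lower it until it touches.

```bash
python3 - <<'E'
from h import *
from workcell import bot
f0=np.array(bot.current_contact_force())
x,y=.458,-.239
bot.line_to([x,y,.155],max_speed=.06)
print(bot.current_ee_pos(),np.array(bot.current_contact_force())-f0,bot.current_clock())
z=.155
while z>.141:
    z-=.001;bot.line_to([x,y,z],max_speed=.02);bot.hold(.08)
    f=np.array(bot.current_contact_force())-f0
    print(round(z,3),f.round(1))
    if f[2]>5 or np.linalg.norm(f[:2])>8:break
print(bot.current_ee_pos(),bot.current_opening()*92,bot.current_clock())
c=bot.read_camera("scene");i=cv2.resize(c["pixels"][190:360,280:430],None,fx=3.5,fy=3.5,interpolation=cv2.INTER_CUBIC);cv2.imwrite("pics/down.png",i)
E
```

```text
[ 0.4581817  -0.23917079  0.15533386] [-0.47821243 -1.16625653  0.31734655] 11.1917
0.154 [-0.2 -0.5 -0.4]
0.153 [-0.6  0.3 -0. ]
0.152 [-0.3 -0.1  0.9]
0.151 [-0.6 -0.7  0.5]
0.15 [-0.4  0.1 -0.1]
0.149 [-0.6  0.5  0.2]
0.148 [ 0.  -0.3 -0.1]
0.147 [1.1 0.1 0.8]
0.146 [-3.2  1.6  7.8]
[ 0.45816311 -0.23910851  0.14686825] 17.96931683633577 14.1917
```

View pics/down.png

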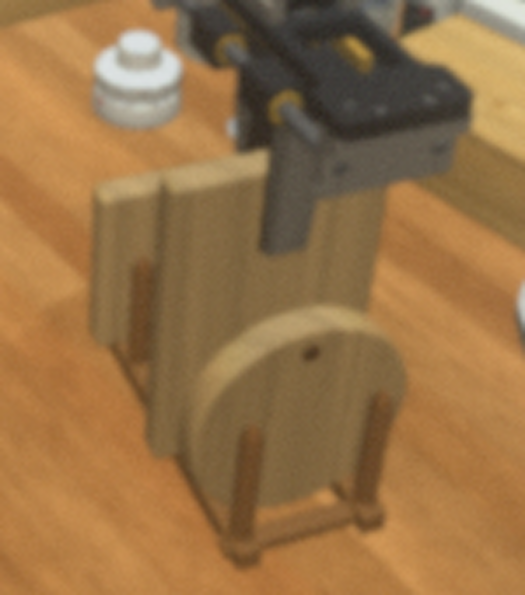

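The board touched down at the expected height (7.8 N at TCP z 0.147), standing in the slot behind the round board. Now I'll release, retreat and check.

```bash
python3 - <<'E'
from h import *
from workcell import bot
bot.set_gripper(0.5);bot.hold(.2)
bot.line_to([.458,-.239,.30],max_speed=.12)
o=int(open("o.txt").read())
bot.goto([.45,.05,.33],rot(90+o));bot.hold(.3);print(bot.current_clock(),bot.current_contact_force())
out=[]
for n,(x,y,w,h) in(("scene",(190,140,210,210)),("top",(310,170,120,110))):
    c=bot.read_camera(n);out.append(cv2.resize(c["pixels"][y:y+h,x:x+w],(400,400*h//w),interpolation=cv2.INTER_CUBIC))
    if n=="top":
        r=topface(c,(355,175,37,85),.194,130);print(r[0].round(4),r[1],r[2])
        q=r[0]-[.46333,-.21762];t=np.radians(-13.9);print("in rack mm",(np.array([[np.cos(t),np.sin(t)],[-np.sin(t),np.cos(t)]])@q*1000).round(1))
H=max(k.shape[0] for k in out);out=[cv2.copyMakeBorder(k,0,H-k.shape[0],0,0,0) for k in out]
cv2.imwrite("pics/end.png",np.hstack(out))
E
```

```text
17.875 [ 0.18788949  0.24426687 -0.52015743]
[ 0.4265 -0.2285] -7.739475189816234 [ 9.49951608 58.4712571 ]
in rack mm [-33.1 -19.4]
```

View pics/end.png

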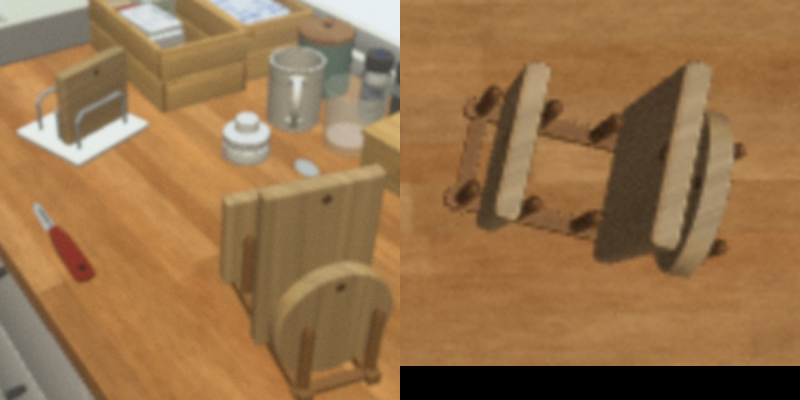

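It stands upright between the third and fourth dowel pairs, next to the round board, and the other boards haven't moved. My measuring box cut the top face off (it spans about 386–403 px), so I'll re-measure with manual corners and then hand in.

```bash
python3 - <<'E'
from h import *
from workcell import bot
c=bot.read_camera("top")
# top-face corners read off the picture (end.png, right half: /3.333 + (310,170))
uv=np.array([(686,64),(711,66),(678,248),(652,243)])/3.3333+[310-120,170]
P=ray(c,uv,.194)[:,:2];q=P.mean(0)-[.46333,-.21762];t=np.radians(-13.9)
e=(P[:2].mean(0)-P[2:].mean(0))
print("in rack mm",(np.array([[np.cos(t),np.sin(t)],[-np.sin(t),np.cos(t)]])@q*1000).round(1),np.degrees(np.arctan2(e[1],e[0])),np.linalg.norm(e))
E
```

```text
in rack mm [  1.3 -23.6] -13.10139129494762 0.11550133064231373
```

```bash
python3 -c "
from workcell import bot
bot.job_done();print(bot.current_clock())"
```

```text
the job is handed in; nothing more can be done
the job is handed in; nothing more can be done
```

The tall board is standing upright in the free slot beside the round board, and I've handed the job in. I gripped it at 25 N, carried it over and lowered it until it touched the rails at the expected height, at about 8 N. Then I let go and moved the arm clear.

- **Position:** its top centre measured (1, -24) mm in the rack frame, against a target of (0, -22). Its angle was about -13°, and the rack's is -13.9°.
- **Other boards:** in the last pictures the round, square and shorter boards were all still in their slots.
- **Time and force:** the clock read about 18 s at the last reading before handing in. I saw no large contact forces.
- **A check that failed:** the first automatic re-measurement was wrong because its search box cut off the board's top face. The position above comes from corners I picked by hand in the final image, so it is good to only a few millimetres.

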